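Clamp the flow cell until the slip-clutch knob clicks over

TASK

Load the blue-handled flow cell cassette into the bench clamp: slide it nose first along the channel, under the bridge, until it is fully home against the end stop. Then tighten the clamp's leaning red knob clockwise until its slip clutch gives, so that the knob turns on by at least an eighth of a turn more while the dark collar under it stands still; leave the cassette clamped and let go. Leave the yellow-handled cassette and everything else on the bench where they are.

Things in the scene. Friction and masses are not known exactly. Their poses are not given: they have to be found in the camera images.
- clamp: Bench clamp, fixed. Origin: centre of its base's underside, z up. Base 150 (x) x 220 (y) x 12 mm. On it a channel 66 mm wide runs along y between two rails (x = 33 to 44 mm either side, tops at z = 24 mm), open above and at the +y end, where its floor is white; a steel stop closes the -y end. A cassette fully home has its origin at y = -20, z = 12 mm here, its axes parallel to the clamp's.
- stop (a point): Point at the foot of the stop's face, mid channel, on the channel floor (12 mm above the clamp's underside), at y = -95 mm in the clamp's frame; axes as the clamp's. The cassette's nose (-y end) must come to lie against this face. The stop is 18 mm tall
- bridge (a point): Middle of the underside of the aluminium bridge that crosses the channel, 36 mm above the channel floor, at y = -55 mm in the clamp's frame; axes as the clamp's. The bridge is 36 mm long (y) and 16 mm thick, on posts at x = +-45 to 59 mm. A cassette (22 mm, without its handle) passes beneath only by sliding along the channel from +y; put it down in the channel on the +y side of the bridge first
- knob_grip (a point): Point on the knob's axis at mid height, the place to grip; z points out along the axis, which leans 30 degrees from vertical to the clamp's -x; does not turn. In the clamp's frame at (-55, -55, 135) mm. The round red fluted knob, 45 mm diameter, spans 20 mm below to 16 mm above it; grip it at any angle with the tool along the axis; it does not rise or sink. Collar (41 mm diameter) 25 mm below
- plunger: Brass round-nosed plunger below the bridge, driven along the knob's axis by the collar, 2.5 mm for each radian. Origin: centre of its 12 mm ball nose. With collar at 0 it clears a cassette lying in the channel by 5.2 mm; it touches at collar = 2.4 rad. Fully clamped it presses with about 20 to 26 N and holds by itself
- collar (a joint): Angle (rad) of the dark steel collar (white mark) under the knob: 0 = plunger fully raised, grows as the knob is turned clockwise as seen looking down on the knob. Starts between 0 and 0.8, stops growing near 3.0 with a cassette clamped. It resists turning with 0.06 N m and stays where it is left; turning the knob back loosens it
- knob (a joint): Angle (rad) by which the red knob (white mark) has slipped clockwise on the collar: 0 until the plunger presses on the cassette, then grows while the collar stands still. The clutch slips at 0.11 N m and may be turned on without harm
- blue_cassette: Flow cell cassette: grey slab 60 (x) x 150 (y) x 22 mm, loose, 0.15 to 0.31 kg, with an upright blue bar handle on top. Origin: centre of the slab's underside, z up. Its nose is the end at -y, 75 mm from the origin. The handle, 14 mm (x) x 40 mm (y), is centred at y = +50 mm and stands from 22 to 58 mm above the underside. Centre of mass near y = +30 mm. The one to load.
- blue_cassette_handle (a point): On the blue handle, at the middle of its length and thickness, 42 mm above the cassette's underside: the place to grip, across the 14 mm (along the cassette's x)
- yellow_cassette: Flow cell cassette: grey slab 60 (x) x 150 (y) x 22 mm, loose, 0.15 to 0.31 kg, with an upright yellow bar handle on top. Origin: centre of the slab's underside, z up. Its nose is the end at -y, 75 mm from the origin. The handle, 14 mm (x) x 40 mm (y), is centred at y = +50 mm and stands from 22 to 58 mm above the underside. Centre of mass near y = +30 mm. Leave it alone.
- hdpe_0: white plastic reagent bottle with blue cap, 67 mm diameter, 150 mm tall, standing at the back; origin at the centre of its underside; bystander
- hdpe_1: white plastic reagent bottle with white cap, 50 mm diameter, 113 mm tall, standing near the front edge between the cassettes and the clamp; origin at the centre of its underside; bystander
- hdpe_2: small brown bottle with black cap, 42 mm diameter, 93 mm tall, standing to the right in front of the clamp; origin at the centre of its underside; bystander
- lab_tape: roll of yellow tape lying flat, 69 mm diameter, 19 mm tall; origin at the centre of its underside; bystander
There are look-alikes about, which are no part of the job. Leave any green look-alike of the blue_cassette alone.

How it is judged:
By the outcome, as a careful person would: the job done as asked, in the order asked, and still so for the second after the job is handed in, with the robot touching nothing.
It also fails if it takes over 72 s, if anything falls off the work surface, if the arm or the gripper's body presses on something with over 40 N, if the wrist force passes 120 N, or if a joint passes its speed limit or range.

ROBOT

A 6-joint arm with a two-finger parallel gripper is mounted at the origin on a cart in front of the work surface, level with it; the furniture and walls round the work are solid. World frame = base frame: x ahead of the robot, y to its left, z up, the work surface at z = 0. Lengths are in m, angles in rad, forces in N, time in s.
With the tool pointing down it reaches from about 0.35 to 0.975 m from the base axis. Payload 17.4 kg.
Tool frame: the origin (TCP) lies on the centre line of the jaws, within the pads' length; the fingertips stand 22 mm ahead of it and the grasp point (between the pads) lies 3 mm ahead of it; z points along the fingers, y is the line along which they close (so a half turn about z gives the same grasp; the last joint's range is limited). The gripper opens to 85 mm and grips with 20 to 120 N. Pads are 22 mm wide; open, the fingers measure 114 mm over their backs; the gripper's body (76 mm by 85 mm) begins 54 mm behind the grasp point. The pads swing forward as they close: fully open they stand 13 mm farther back than shut.
Start: joints at [-1.323, 0.116, 1.442, -0, 1.584, -0.038], TCP at [0.19, -0.648, 0.253] pointing down, gripper open.
Joint ranges: [-2.83, 2.83], [-0.83, 2.19], [0.07, 2.5], [-1.14, 4.28], [0.01, 3], [-2.97, 2.97]. Speed limits (rad/s): [1.89, 1.89, 2.22, 3.14, 3.14, 3.14].

INTERFACE

Orientations are given as a 3x3 rotation matrix whose columns are the frame's x, y, z axes.
In Python, from cell import get_state, camera, finish_job gives the robot as it stands. The module is installed in compiled form; this text tells all that it offers.
- The arm moves only by the tool carry_out, never from a script. Its argument "rows" is text: rows parted by semicolons, each of 5 numbers parted by spaces: the shift along the tool's x, y, z each as a share of 150 mm, from -1 to 1, then the turn about the tool's z as a share of 360 degrees, from -1 to 1, then the gripper command: -1 is shut, 1 is fully open, values between are in proportion. A call has 1 to 10 rows; each row is the pose to reach, as a shift and turn from the pose commanded when the call began, along the tool's axes at that moment, turning the shorter way round; what a row does not reach only later rows make up. A row lasts 1/12 s, in which the tool goes at most 41.7 mm and 7.16 degrees, less where a joint would pass 70% of its speed; a pose out of reach is approached as far as the arm can. A call with a number of a shift or a turn outside -1 to 1 is refused whole. A call with a gripper value outside its range is refused whole. The fingers move at their own pace and stop on an object; "newtons" is the grip in N (left out, the last holds). Time passes only in rows, so rows that repeat a pose let the fingers close. It gives the time, the measured TCP pose, the force, the opening and the grip force at its end, in the units of the state.
- get_state(): the state, without advancing time (a new reading comes with each control period).
- camera(name): name is "scene" or "top" or "wrist"; returns a dict with "img" (420x560x3 uint8, red, green, blue), "z_map" (420x560 float32, m along the optical axis (not along the pixel's ray), 0 where there is no reading), "intrinsics" (3x3 intrinsics, pixels), "R" (3x3) and "t" (3): a world point X has camera coordinates R X + t. Camera axes: x right, y down, z forward; pixel columns grow to the right and rows downward; lengths in m; the calibration is good to about 2 mm. A picture is of the moment at which its call begins.
- finish_job(): hands the job in; it is judged then, once.
The state is a dict: "clock": time; "joint_positions": joint angles; "joint_vel": joint speeds; "tau": joint torques, N m; "ee_pos": TCP position; "eef_rot": TCP orientation; "contact_force": force on the tool from outside, world axes, zero at the start; "ft_torque": the same for the moment, N m; "grip_width": finger opening in m; "finger_force": force on a finger pad.
Only numpy, scipy, OpenCV 4.12 (cv2) and the standard library are available. Lean on these libraries where they do the work, as an engineer would, in place of code of your own. Each camera call takes 0.05 s, during which the arm holds its last target. There are 200 camera calls.

## Working session

There is one attempt and no reset: what is moved stays moved. The work goes in short steps, Python scripts to look and compute and a tool call to move; the robot and the scene stay as the last step left them, time stands still between calls to the robot, and variables do not carry over. Pictures are saved under pics/ and viewed, at most 10 in all, crops included, and the job is handed in when it is done.

Besides the shell and the picture viewer there is one more tool, called after ">>>" as a command line: name --argument value ..., lists and objects as JSON in quotes. carry_out: Moves the arm, as the interface text tells. Its arguments: {"type":"object","properties":{"rows":{"type":"string"},"newtons":{"type":"number"}},"required":["rows"]}

```bash
mkdir -p pics; cat > h.py <<'E'
import numpy as np, cv2
from cell import get_state, camera, finish_job
def snap(n,f):
    c=camera(n); cv2.imwrite(f'pics/{f}.png',c['img'][:,:,::-1]); np.savez(f'pics/{f}.npz',**c); return c
def load(f): return dict(np.load(f'pics/{f}.npz'))
def px(c,u,v,r=1):
    u=int(u);v=int(v); z=c['z_map'][v-r:v+r+1,u-r:u+r+1]; z=np.median(z[z>0])
    K=c['intrinsics']; p=np.array([(u-K[0,2])/K[0,0],(v-K[1,2])/K[1,1],1])*z
    return c['R'].T@(p-c['t'])
def cloud(c):
    K=c['intrinsics']; v,u=np.mgrid[:420,:560]; z=c['z_map']
    P=np.stack([(u-K[0,2])/K[0,0]*z,(v-K[1,2])/K[1,1]*z,z],-1)-c['t']
    return P@c['R']
E
python3 - <<'E'
from h import *
a=snap('scene','s0');b=snap('top','t0')
cv2.imwrite('pics/both.png',np.hstack([cv2.resize(a['img'],(400,300)),cv2.resize(b['img'],(400,300))])[:,:,::-1])
for c in (a,b): print(-c['R'].T@c['t'],c['R'].round(2).tolist())
E
```

```text
[-0.30187544  0.61653339  0.80840557] [[-0.43, -0.9, 0.01], [-0.54, 0.25, -0.8], [0.72, -0.35, -0.6]]
[0.36164981 0.2095418  1.19549363] [[-0.01, -1.0, -0.0], [-0.98, 0.01, -0.19], [0.19, -0.0, -0.98]]
```

View pics/t0.png

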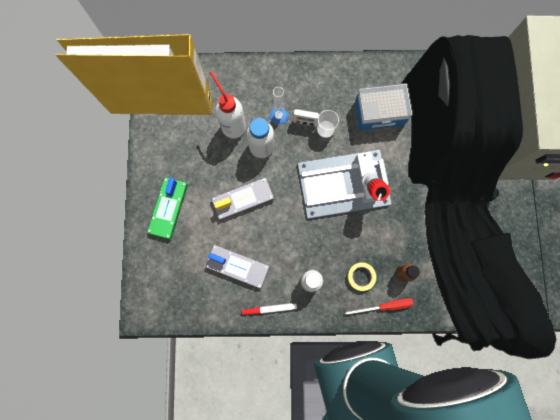

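View pics/s0.png

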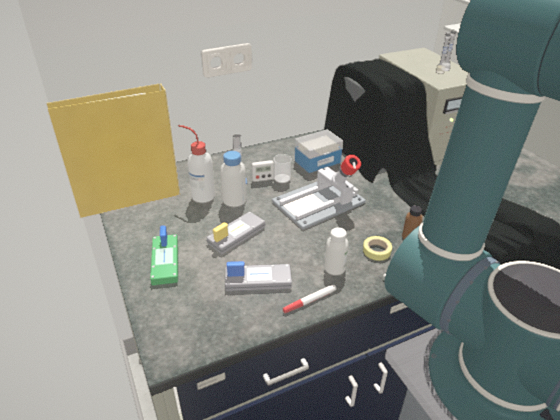

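Candidates in the top view: a grey slab with blue handle at (217,259), a green slab with a bluish handle at (171,187), which is the look-alike, and a grey slab with yellow handle at (222,204). I choose (217,259). The clamp is at (343,184) with its red knob at (378,188). Next I check the choice in a close crop.

```bash
python3 - <<'E'
from h import *
b=load('t0')['img']
A=cv2.resize(b[235:300,190:290],None,fx=4,fy=4,interpolation=3);B=cv2.resize(b[140:225,290:400],None,fx=3.6364,fy=3.6364,interpolation=3)
cv2.imwrite('pics/crop0.png',np.vstack([A,B[:,:400]])[:,:,::-1])
E
```

```text
(no output)
```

View pics/crop0.png

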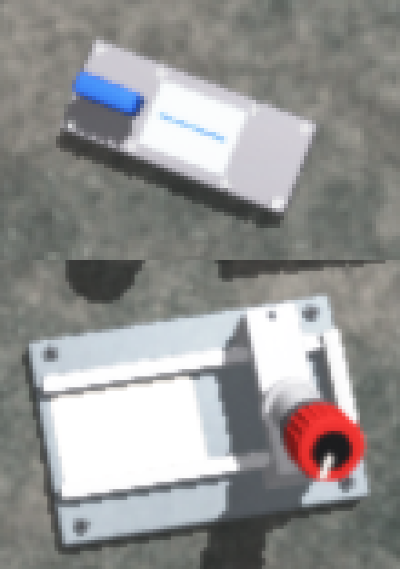

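The crop shows a grey slab with an upright blue handle at its left end and its nose to the right. The clamp's channel opens to the left, and the red knob at right leans toward the robot. Now I measure the poses.

```bash
cat >> h.py <<'E'
def rect(P):  # min-area rect of xy points -> centre, sizes(short,long), unit long axis
    (c,s,a)=cv2.minAreaRect((P[:,:2]*1000).astype(np.float32)); b=cv2.boxPoints((c,s,a))
    e=[b[1]-b[0],b[2]-b[1]]; l=max(e,key=np.linalg.norm)
    l=l/np.linalg.norm(l); l=l if l[1]>0 else -l
    return np.array(c).round(1),np.sort(s).round(1),l.round(4),np.degrees(np.arctan2(-l[0],l[1])).round(2)
E
python3 - <<'E'
from h import *
for n in('t0','s0'):
    c=load(n);P=cloud(c).astype(np.float32);ok=c['z_map']>0
    print(n)
    cp=px(c,*((240,267) if n=='t0' else (262,278)));km=px(c,*((330,187) if n=='t0' else (306,208)));print(cp,km)
    for nm,ce,lo,hi,R in(('cas',cp,.012,.030,.11),('clamp',km,.006,.04,.16)):
        m=ok&(np.hypot(P[...,0]-ce[0],P[...,1]-ce[1])<R)&(P[...,2]>lo)&(P[...,2]<hi)
        k,l,st,_=cv2.connectedComponentsWithStats(m.astype(np.uint8)); i=1+st[1:,4].argmax(); Q=P[l==i]
        print(nm,len(Q),np.median(Q[:,2]),rect(Q))
    h=cv2.cvtColor(c['img'],cv2.COLOR_RGB2HSV)
    m=ok&(h[...,0]>105)&(h[...,0]<125)&(h[...,1]>150)&(np.linalg.norm(P[...,:2]-cp[:2],axis=-1)<.1)&(P[...,2]>.05)
    print('handle',m.sum(),P[m].mean(0),rect(P[m]))
    m=ok&((h[...,0]<6)|(h[...,0]>174))&(h[...,1]>150)&(np.linalg.norm(P[...,:2]-km[:2],axis=-1)<.15)&(P[...,2]>.1)
    print('knob',m.sum(),P[m].mean(0),P[m].min(0),P[m].max(0))
E
```

```text
t0
[0.42579755 0.3109166  0.02312262] [0.62708502 0.08060549 0.01266995]
cas 1377 0.02267337 (array([428.1, 319.7]), array([ 60., 150.]), array([0.3707, 0.9287], dtype=float32), np.float32(-21.76))
clamp 3587 0.0131844375 (array([636.4,  45.1]), array([151.1, 219.9]), array([-0.1531,  0.9882], dtype=float32), np.float32(8.81))
handle 84 [0.4460895  0.36483708 0.05825938] (array([446.1, 365.4]), array([12.4, 38. ]), array([0.3784, 0.9257], dtype=float32), np.float32(-22.23))
knob 253 [ 0.5914887  -0.01376458  0.14855134] [ 0.5681644  -0.03858745  0.12279156] [0.6175778  0.00545794 0.16073985]
s0
[0.41021627 0.31442234 0.02274107] [0.61099562 0.09559549 0.0133807 ]
cas 1244 0.021722429 (array([428.2, 316.5]), array([ 66.8, 150.2]), array([0.3634, 0.9316], dtype=float32), np.float32(-21.31))
clamp 2316 0.012749993 (array([634.5,  46.8]), array([157.1, 213. ]), array([-0.1394,  0.9902], dtype=float32), np.float32(8.01))
handle 0 [nan nan nan] (array([0., 0.]), array([0., 0.]), array([nan, nan], dtype=float32), np.float32(nan))
knob 208 [ 0.58268    -0.0123003   0.13921635] [ 0.56403553 -0.04202554  0.11191143] [0.60488665 0.00331162 0.15883513]<stdin>:12: RuntimeWarning: Mean of empty slice.
  ret = um.true_divide(
h.py:17: RuntimeWarning: invalid value encountered in divide
  l=l/np.linalg.norm(l); l=l if l[1]>0 else -l
```

```bash
cat >> h.py <<'E'
C=np.array([.6364,.0451,0]);yc=np.radians(8.8);RC=np.array([[np.cos(yc),-np.sin(yc),0],[np.sin(yc),np.cos(yc),0],[0,0,1]])
def clamp(x,y,z): return C+RC@np.array([x,y,z])/1000
def to(p,yaw=None):
    # p: wanted TCP; yaw: wanted direction (deg, world) of tool y axis, mod 180
    s=get_state();R=s['eef_rot'];R=np.array(R)
    cur=np.degrees(np.arctan2(R[1,1],R[0,1])); out=R.T@(np.array(p)-s['ee_pos'])/.15
    t=0
    if yaw is not None:
        t=(yaw-cur+90)%180-90; t=-t/360   # tool z down: positive turn lowers world yaw
    print('pos',np.round(s['ee_pos'],4),'yaw',round(cur,2),'q6',round(s['joint_positions'][5],2),'| move',out.round(3),'turn',round(t,4),'(or %+.4f)'%(t-.5*np.sign(t)))
E
python3 - <<'E'
from h import *
s=get_state();print(s['clock'],np.round(s['eef_rot'],3).tolist(),s['grip_width'])
to([.4466,.3661,.25],-21.8)
to(clamp(0,150,200),8.8)
to(clamp(-55,-55,135),98.8)
E
```

```text
0.1 [[0.959, 0.282, -0.0], [0.282, -0.959, 0.001], [0.0, -0.001, -1.0]] 0.08596537350570721
pos [ 0.1903 -0.6475  0.2526] yaw -73.62 q6 -0.04 | move [ 3.545 -6.001  0.024] turn -0.144 (or +0.3560)
pos [ 0.1903 -0.6475  0.2526] yaw -73.62 q6 -0.04 | move [ 4.287 -4.582  0.356] turn -0.229 (or +0.2710)
pos [ 0.1903 -0.6475  0.2526] yaw -73.62 q6 -0.04 | move [ 3.744 -3.275  0.788] turn 0.021 (or -0.4790)
```

>>> carry_out --rows "1 -1 0 0 1;1 -1 0 0 1;1 -1 0 0 1;1 -1 0 0 1;1 -1 0 0 1;1 -1 0 0 1"

```text
clock: 0.6
ee_pos: [0.2941, -0.4571, 0.2536]
eef_rot: [[0.959, 0.285, 0.001], [0.285, -0.959, 0.001], [0.001, -0.0, -1.0]]
contact_force: [-0.8, 0.4, -0.1]
grip_width: 0.0853
finger_force: 0.0
```

>>> carry_out --rows "1 -1 0 0 1;1 -1 0 0 1;1 -1 0 0 1;1 -1 0 0 1;1 -1 0 0 1;1 -1 0 0 1"

```text
clock: 1.1
ee_pos: [0.3956, -0.2708, 0.2534]
eef_rot: [[0.958, 0.286, 0.001], [0.286, -0.958, 0.001], [0.001, -0.001, -1.0]]
contact_force: [-0.3, 0.0, 0.0]
grip_width: 0.0856
finger_force: 0.0
```

>>> carry_out --rows "1 -1 0 0 1;1 -1 0 0 1;1 -1 0 0 1;1 -1 0 0 1;1 -1 0 0 1;1 -1 0 0 1"

```text
clock: 1.6
ee_pos: [0.497, -0.0845, 0.2529]
eef_rot: [[0.958, 0.286, -0.0], [0.286, -0.958, 0.001], [0.0, -0.001, -1.0]]
contact_force: [-0.6, 0.2, 0.1]
grip_width: 0.0854
finger_force: 0.0
```

>>> carry_out --rows "0.5 -1 0 -0.1 1;0.5 -1 0 -0.1 1;0.5 -1 0 -0.1 1;0.5 -1 0 -0.144 1;0.5 -1 0 -0.144 1;0.5 -1 0 -0.144 1;0.5 -1 0 -0.144 1;0.5 -1 0 -0.144 1;0.5 -1 0 -0.144 1"

```text
clock: 2.35
ee_pos: [0.5249, 0.0757, 0.253]
eef_rot: [[0.37, 0.929, -0.001], [0.929, -0.37, -0.0], [-0.0, -0.0, -1.0]]
contact_force: [-0.7, 1.0, -0.3]
grip_width: 0.0858
finger_force: 0.0
```

```bash
python3 -c "
from h import *
s=get_state();print(s['clock']);to([.4466,.3661,.25],-21.8)"
```

```text
2.35
pos [0.5249 0.0757 0.253 ] yaw -21.69 q6 0.47 | move [ 1.606 -1.201  0.02 ] turn 0.0003 (or -0.4997)
```

>>> carry_out --rows "0.8 -0.6 0 0 1;0.8 -0.6 0 0 1;0.8 -0.6 0 0 1;0.8 -0.6 0 0 1;0.8 -0.6 0 0 1"

```text
clock: 2.77
ee_pos: [0.4847, 0.2241, 0.2531]
eef_rot: [[0.37, 0.929, -0.001], [0.929, -0.37, 0.001], [0.0, -0.001, -1.0]]
contact_force: [0.6, 0.1, -0.1]
grip_width: 0.0855
finger_force: 0.0
```

>>> carry_out --rows "0.8 -0.6 0 0 1;0.8 -0.6 0 0 1;0.8 -0.6 0 0 1;0.8 -0.6 0 0 1;0.8 -0.6 0.3 0 1;0.8 -0.6 0.3 0 1;0.8 -0.6 0.3 0 1"

```text
clock: 3.35
ee_pos: [0.4463, 0.3647, 0.2062]
eef_rot: [[0.372, 0.928, -0.004], [0.928, -0.372, -0.003], [-0.004, -0.002, -1.0]]
contact_force: [-0.8, -0.2, 0.3]
grip_width: 0.0849
finger_force: 0.0
```

```bash
python3 -c "
from h import *
s=get_state();print(s['clock']);to([.4466,.3661,.050],-21.8)
snap('wrist','w1');t=load('w1');cv2.imwrite('pics/w1b.png',t['img'][:,:,::-1])
P=cloud(t);h=cv2.cvtColor(t['img'],cv2.COLOR_RGB2HSV);m=(h[...,0]>105)&(h[...,0]<125)&(h[...,1]>150)&(P[...,2]>.05)&(P[...,2]<.065);print(rect(P[m]),m.sum())"
```

```text
3.35
pos [0.4463 0.3647 0.2062] yaw -21.85 q6 1.02 | move [0.014 0.    1.041] turn -0.0001 (or +0.4999)
(array([447.4, 365.8]), array([12. , 39.3]), array([0.3651, 0.931 ], dtype=float32), np.float32(-21.42)) 566
```

View pics/w1.png

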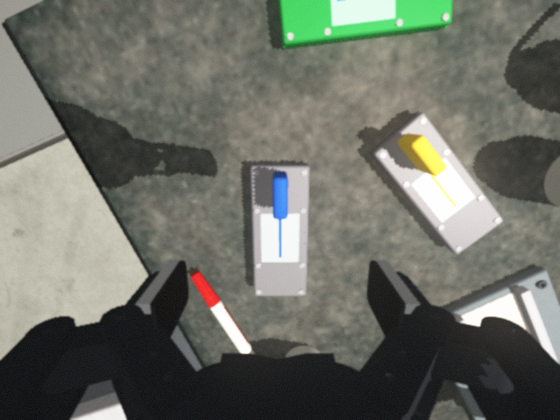

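The wrist view shows the blue handle at (280,195) on its grey slab, between the fingers and with its sides clear. The wrist measurement puts the handle at (447,366), which agrees with the top view. I'll descend and grip.

>>> carry_out --rows "0.01 0 0.25 0 1;0.01 0 0.5 0 1;0.01 0 0.75 0 1;0.01 0 0.9 0 1;0.01 0 0.98 0 1;0.01 0 0.98 0 1"

```text
clock: 3.9
ee_pos: [0.4476, 0.3662, 0.0605]
eef_rot: [[0.373, 0.928, -0.001], [0.928, -0.373, -0.001], [-0.002, -0.001, -1.0]]
contact_force: [0.3, -0.4, 0.3]
grip_width: 0.0856
finger_force: 0.0
```

```bash
python3 -c "
from h import *
s=get_state();print(s['clock'],s['contact_force']);to([.447,.366,.049],-21.7)"
```

```text
3.9 [ 0.26661827 -0.40087783  0.27565996]
pos [0.4476 0.3662 0.0605] yaw -21.88 q6 1.02 | move [-0.002 -0.003  0.077] turn -0.0005 (or +0.4995)
```

>>> carry_out --rows "0 0 0.07 0 1;0 0 0.07 0 0;0 0 0.07 0 -1;0 0 0.07 0 -1;0 0 0.07 0 -1;0 0 0.07 0 -1;0 0 0.07 0 -1;0 0 0.07 0 -1;0 0 0.07 0 -1;0 0 0.07 0 -1" --newtons 60

```text
clock: 4.73
ee_pos: [0.4476, 0.3673, 0.0515]
eef_rot: [[0.371, 0.929, 0.001], [0.929, -0.371, 0.001], [0.001, 0.0, -1.0]]
contact_force: [-0.2, -0.2, 5.8]
grip_width: 0.013
finger_force: 60.3
```

>>> carry_out --rows "0 0 -0.15 0 -1;0 0 -0.3 0 -1;0 0 -0.5 0 -1;0 0 -0.7 0 -1;0 0 -0.8 -0.02 -1;0 0 -0.8 -0.04 -1;0 0 -0.8 -0.06 -1;0 0 -0.8 -0.085 -1;0 0 -0.8 -0.085 -1;0 0 -0.8 -0.085 -1"

```text
clock: 5.57
ee_pos: [0.4471, 0.367, 0.1704]
eef_rot: [[-0.155, 0.988, -0.001], [0.988, 0.155, -0.0], [-0.0, -0.001, -1.0]]
contact_force: [0.3, -0.8, -2.7]
grip_width: 0.013
finger_force: 59.0
```

```bash
python3 -c "
from h import *
s=get_state();print(s['clock'],s['contact_force'],s['grip_width']);to(clamp(0,100,172),8.8)"
```

```text
5.5667 [ 0.27196992 -0.84032488 -2.72390221] 0.012984908463933482
pos [0.4471 0.367  0.1704] yaw 8.92 q6 0.49 | move [-1.649  0.915 -0.011] turn 0.0003 (or -0.4997)
```

>>> carry_out --rows "-0.12 0.1 0 0 -1;-0.3 0.2 0 0 -1;-0.5 0.3 0 0 -1;-0.7 0.4 0 0 -1;-0.8 0.5 0 0 -1;-0.8 0.5 0 0 -1"

```text
clock: 6.07
ee_pos: [0.542, 0.2573, 0.1704]
eef_rot: [[-0.148, 0.989, 0.0], [0.989, 0.148, -0.001], [-0.001, -0.0, -1.0]]
contact_force: [0.6, 0.6, -2.5]
grip_width: 0.0131
finger_force: 59.2
```

>>> carry_out --rows "-0.12 0.1 0 0 -1;-0.3 0.2 0 0 -1;-0.5 0.3 0 0 -1;-0.7 0.4 0 0 -1;-0.82 0.415 0 0 -1;-0.85 0.415 0 0 -1;-0.85 0.415 0 0 -1;-0.85 0.415 0 0 -1"

```text
clock: 6.73
ee_pos: [0.6205, 0.1442, 0.1706]
eef_rot: [[-0.152, 0.988, -0.001], [0.988, 0.152, 0.0], [0.0, -0.0, -1.0]]
contact_force: [-0.2, 0.2, -0.9]
grip_width: 0.0128
finger_force: 59.4
```

```bash
python3 -c "
from h import *
s=get_state();print(s['clock'],s['contact_force'],s['grip_width']);to(clamp(0,100,172),8.8)
c=snap('top','t2');a=snap('wrist','w2')
cv2.imwrite('pics/c2.png',np.hstack([cv2.resize(c['img'][120:240,240:420],(540,360),interpolation=3),cv2.resize(a['img'],(240,360))])[:,:,::-1])
for c in(c,a):
  P=cloud(c);z=P[...,2];Q=(P-C)@RC*1000
  m=(c['z_map']>0)&(Q[...,0]>-45)&(Q[...,0]<45)&(Q[...,1]>-60)&(Q[...,1]<200)&(z>.12)&(z<.152);Q=Q[m];print(len(Q),Q[:,2].min(),Q[:,2].max(),[Q[Q[:,1]<y,2].mean() for y in(0,30,60)]);print(rect(Q[Q[:,2]<147]/1000))
"
```

```text
6.7333 [-0.17025998  0.24672585 -0.92651072] 0.012812888437260115
pos [0.6205 0.1442 0.1706] yaw 8.76 q6 0.04 | move [-0.002  0.004 -0.009] turn -0.0001 (or +0.4999)
707 121.3532718541599 147.88021952890875 [np.float64(124.46952279982602), np.float64(140.97699775175064), np.float64(141.04565917674665)]
(array([-3.6, 58.1]), array([ 58.7, 118.2]), array([-0.0143,  0.9999], dtype=float32), np.float32(0.82))
6147 121.54341998181057 151.9562939834155 [np.float64(nan), np.float64(nan), np.float64(141.92216432640305)]
(array([-1.6, 80.2]), array([60.2, 89.3]), array([-0.0019,  1.    ], dtype=float32), np.float32(0.11))<string>:8: RuntimeWarning: Mean of empty slice.
  ret = ret.dtype.type(ret / rcount)
```

View pics/c2.png

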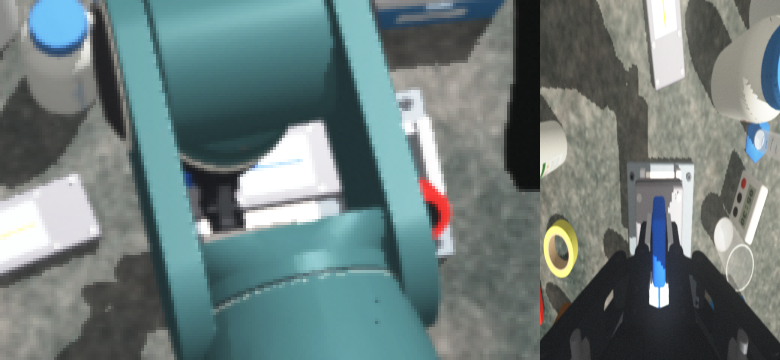

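The crops show the cassette held level over the channel, nose toward the bridge, with the arm hiding part of the view. I'll check the lateral offset between cassette and clamp within the same wrist image.

```bash
python3 -c "
from h import *
a=load('w2');P=cloud(a);Q=(P-C)@RC*1000;ok=a['z_map']>0
for lo,hi in((8,17),(20,28),(134,147)):
  for y in range(60,160,6):
    m=ok&(Q[...,2]>lo)&(Q[...,2]<hi)&(abs(Q[...,1]-y)<3)&(abs(Q[...,0])<90); x=Q[m][:,0]
    if len(x)>3: print(lo,y,len(x),np.percentile(x,[0,1,99,100]).round(1), 'z',np.median(Q[m][:,2]).round(1))
"
```

```text
8 60 219 [-73.3 -72.8  75.9  76.5] z 12.2
8 66 232 [-72.7 -72.6  75.5  75.8] z 12.3
8 72 234 [-72.4 -72.   76.   76.4] z 12.2
8 78 239 [-73.1 -72.8  75.5  75.7] z 12.2
8 84 262 [-72.7 -72.3  76.   76.8] z 12.2
8 90 323 [-73.2 -71.8  75.4  75.6] z 12.7
8 96 856 [-72.5 -71.3  74.8  76.5] z 12.7
8 102 897 [-72.4 -70.9  74.5  75.9] z 12.4
8 108 704 [-72.9 -70.6  73.3  75.7] z 11.5
20 96 98 [-42.2 -42.1  45.6  45.8] z 24.1
20 102 150 [-42.1 -42.   45.2  45.3] z 24.0
134 84 48 [-31.1 -31.1  28.2  28.5] z 140.7
134 90 136 [-31.5 -31.4  28.5  28.5] z 141.2
134 96 204 [-31.1 -30.8  27.9  28.5] z 141.2
134 102 460 [-31.5 -31.1  28.2  28.3] z 141.4
134 108 733 [-31.7 -30.7  27.5  28.4] z 141.5
134 114 880 [-31.4 -30.7  27.9  28.5] z 141.6
134 120 1281 [-31.8 -30.6  27.3  28.4] z 141.5
134 126 667 [-30.6 -29.7  26.6  27.5] z 138.9
```

>>> carry_out --rows "0 0.015 0.15 0 -1;0 0.015 0.3 0 -1;0 0.015 0.45 0 -1;0 0.015 0.55 0 -1;0 0.015 0.6 0 -1;0 0.015 0.6 0 -1;0 0.015 0.6 0 -1"

```text
clock: 7.42
ee_pos: [0.6233, 0.1443, 0.0815]
eef_rot: [[-0.154, 0.988, 0.0], [0.988, 0.154, 0.0], [0.0, 0.0, -1.0]]
contact_force: [0.5, -0.1, -2.0]
grip_width: 0.0129
finger_force: 59.3
```

```bash
python3 -c "
from h import *
s=get_state();print(s['clock'],s['contact_force'],s['grip_width']);to(clamp(0,100,63.5),8.8)
a=snap('wrist','w3');P=cloud(a);Q=(P-C)@RC*1000;ok=a['z_map']>0
for lo,hi in((8,17),(20,28),(45,58)):
  for y in range(60,130,6):
    m=ok&(Q[...,2]>lo)&(Q[...,2]<hi)&(abs(Q[...,1]-y)<3)&(abs(Q[...,0])<90); x=Q[m][:,0]
    if len(x)>30: print(lo,y,len(x),np.percentile(x,[0,1,99,100]).round(1), 'z',np.median(Q[m][:,2]).round(1))
"
```

```text
7.4167 [ 0.54370824 -0.06915907 -1.97810838] 0.012906807430909375
pos [0.6233 0.1443 0.0815] yaw 8.83 q6 0.03 | move [-0.    -0.015  0.12 ] turn 0.0001 (or -0.4999)
8 60 580 [-72.5 -72.   75.   76.4] z 12.3
8 66 597 [-73.1 -72.   75.   75.6] z 12.3
8 72 618 [-72.4 -71.8  75.2  76.5] z 12.3
8 78 618 [-72.5 -72.   75.   76.1] z 12.4
8 84 649 [-72.7 -71.6  75.1  76.2] z 12.3
8 90 609 [-72.9 -71.9  75.2  75.9] z 12.6
8 96 731 [-72.5 -71.7  75.3  76.3] z 12.8
8 102 849 [-72.6 -71.6  75.2  76.6] z 12.3
8 108 775 [-73.1 -71.3  74.4  76.2] z 11.4
20 60 116 [-42.4 -42.3  45.   45.2] z 24.2
20 66 200 [-42.1 -41.8  45.2  45.5] z 24.3
20 72 217 [-42.5 -42.   45.   45.5] z 24.4
20 78 221 [-41.9 -41.8  45.2  45.5] z 24.3
20 84 235 [-42.3 -41.9  45.3  45.7] z 24.3
20 90 228 [-41.8 -41.7  45.   45.4] z 24.3
20 96 249 [-42.3 -41.8  45.4  45.6] z 24.4
20 102 238 [-41.8 -41.6  45.   45.3] z 24.1
45 84 61 [-28.2 -28.2  31.4  31.6] z 51.7
45 90 140 [-28.5 -28.5  31.2  31.3] z 52.0
45 96 213 [-28.6 -28.3  30.7  31.2] z 52.2
45 102 492 [-28.5 -28.3  30.9  31.3] z 52.3
45 108 777 [-28.7 -27.8  30.5  31.2] z 52.3
45 114 891 [-28.4 -27.8  30.4  31.1] z 52.5
45 120 1383 [-28.8 -27.7  30.   30.6] z 52.2
45 126 457 [-26.9 -25.8  28.8  29.6] z 48.6
```

>>> carry_out --rows "0 0.002 0.04 0 -1;0 0.002 0.08 0 -1;0 0.002 0.11 0 -1;0 0.002 0.115 0 -1;0 0.002 0.115 0 -1;0 0.002 0.115 0 -1"

```text
clock: 7.97
ee_pos: [0.6235, 0.1439, 0.0635]
eef_rot: [[-0.153, 0.988, 0.0], [0.988, 0.153, 0.0], [0.0, 0.0, -1.0]]
contact_force: [0.2, 0.6, -0.8]
grip_width: 0.0129
finger_force: 59.6
```

>>> carry_out --rows "-0.06 0 0 0 -1;-0.12 0 0 0 -1;-0.18 0 0 0 -1;-0.24 0 0 0 -1;-0.3 0 0 0 -1;-0.35 0 0 0 -1;-0.4 0 0 0 -1;-0.43 0 0 0 -1;-0.44 0 0 0 -1;-0.44 0 0 0 -1"

```text
clock: 8.8
ee_pos: [0.6336, 0.0783, 0.0635]
eef_rot: [[-0.153, 0.988, -0.0], [0.988, 0.153, -0.0], [-0.0, -0.0, -1.0]]
contact_force: [-0.7, 0.2, -1.7]
grip_width: 0.0132
finger_force: 59.5
```

>>> carry_out --rows "-0.006 0 0 0 -1;-0.012 0 0 0 -1;-0.018 0 0 0 -1;-0.024 0 0 0 -1;-0.03 0 0 0 -1;-0.03 0 0 0 -1"

```text
clock: 9.3
ee_pos: [0.6343, 0.0751, 0.0638]
eef_rot: [[-0.153, 0.988, 0.0], [0.988, 0.153, 0.002], [0.002, 0.001, -1.0]]
contact_force: [-1.2, 7.9, -0.7]
grip_width: 0.0131
finger_force: 59.7
```

```bash
python3 -c "
from h import *
s=get_state();print(s['clock'],s['contact_force'],s['grip_width'],(RC.T@(s['ee_pos']-C)*1000).round(1))"
```

```text
9.3 [-1.20092492  7.90197553 -0.68099508] 0.013131606798187825 [ 2.5 30.  63.8]
```

>>> carry_out --rows "-0.004 0 0.004 0 -1;-0.008 0 0.008 0 -1;-0.008 0 0.01 0 -1;-0.008 0 0.01 0 -1"

```text
clock: 9.63
ee_pos: [0.6347, 0.0751, 0.0635]
eef_rot: [[-0.154, 0.988, 0.001], [0.988, 0.154, 0.003], [0.003, 0.002, -1.0]]
contact_force: [-5.1, 16.3, 10.6]
grip_width: 0.0132
finger_force: 61.2
```

>>> carry_out --rows "0 0 0 0 0;0 0 0 0 1;0 0 0 0 1;0 0 0 0 1;0 0 0 0 1;0 0 -0.1 0 1;0 0 -0.3 0 1;0 0 -0.6 0 1;0 0 -0.9 0 1;0 0 -1 0 1"

```text
clock: 10.47
ee_pos: [0.6351, 0.0731, 0.2189]
eef_rot: [[-0.153, 0.988, 0.006], [0.988, 0.153, 0.0], [-0.001, 0.006, -1.0]]
contact_force: [0.9, 0.1, 1.3]
grip_width: 0.0855
finger_force: 0.0
```

```bash
python3 -c "
from h import *
s=get_state();print(s['clock'],s['contact_force'],s['grip_width'])
to(clamp(-55,-55,215),98.8)
a=snap('wrist','w4');P=cloud(a);Q=(P-C)@RC*1000;ok=a['z_map']>0
m=ok&(abs(Q[...,0])<31)&(Q[...,1]>-20)&(Q[...,1]<90)&(Q[...,2]>28)&(Q[...,2]<40);print(rect(Q[m]/1000),np.median(Q[m][:,2]),Q[m][:,1].max())
m=ok&(Q[...,2]>6)&(Q[...,2]<17)&(abs(Q[...,0])<90);print('base end y',np.percentile(Q[m][:,1],99.5))
m=ok&(Q[...,2]>20)&(Q[...,2]<26)&(abs(Q[...,0])<50)&(Q[...,1]>0);print('rails',rect(Q[m]/1000))"
```

```text
10.4667 [0.8860954  0.12338147 1.30356287] 0.08553296588238136
pos [0.6351 0.0731 0.2189] yaw 8.81 q6 -0.08 | move [-0.552 -0.387  0.024] turn -0.25 (or +0.2500)
(array([ 1.5, 17. ]), array([58.9, 73.9]), array([0., 1.], dtype=float32), np.float32(-0.0)) 34.4074357430471 53.93646136667681
base end y 191.91773332449125
rails (array([  2.3, 101.6]), array([ 88.9, 204.1]), array([0.0182, 0.9998], dtype=float32), np.float32(-1.05))
```

View pics/w4.png

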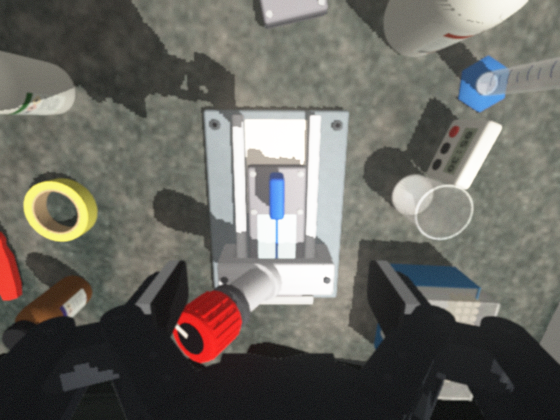

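The wrist view shows the cassette seated in the channel, handle at (277,195), front under the bridge. The knob at (208,325) leans to the left (-x). The commands keep the tool vertical, so I'll grip the knob across its tilt (closing along clamp y) and turn it in short strokes.

>>> carry_out --rows "-0.2 -0.14 0 0.02 1;-0.4 -0.28 0 0.04 1;-0.552 -0.377 0 0.06 1;-0.552 -0.377 0 0.08 1;-0.552 -0.377 0 0.1 1;-0.552 -0.377 0 0.12 1;-0.552 -0.377 0 0.14 1;-0.552 -0.377 0 0.153 1;-0.552 -0.377 0 0.153 1"

```text
clock: 11.27
ee_pos: [0.5911, -0.0175, 0.2131]
eef_rot: [[0.726, 0.688, 0.001], [0.688, -0.726, -0.0], [0.0, 0.001, -1.0]]
contact_force: [-0.9, 0.0, 0.0]
grip_width: 0.0854
finger_force: 0.0
```

```bash
python3 -c "
from h import *
to(clamp(-53.5,-55,134),-46.2)
a=snap('wrist','w5');P=cloud(a);Q=(P-C)@RC*1000;h=cv2.cvtColor(a['img'],cv2.COLOR_RGB2HSV)
m=((h[...,0]<6)|(h[...,0]>174))&(h[...,1]>150)&(Q[...,2]>105)&(np.hypot(Q[...,0]+55,Q[...,1]+55)<50)
Q=Q[m];ax=np.array([-.5,0,.866]);e1=np.array([.866,0,.5]);D=Q-[-55,-55,135];print(len(Q),(D@ax).max(),np.percentile(D@e1,[1,99]),np.percentile(D[:,1],[1,99]))
np.save('kn.npy',D)"
```

```text
pos [ 0.5911 -0.0175  0.2131] yaw -46.52 q6 0.74 | move [0.004 0.003 0.527] turn -0.0009 (or +0.4991)
3418 121.86673903133475 [-14.94297704  23.85491054] [-20.3129194   20.81817927]
```

View pics/w5.png

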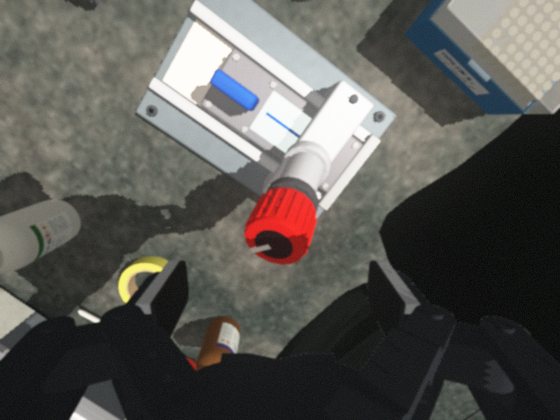

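The wrist view shows the red knob at (282,225), centred between the fingers, with its white mark at (262,247). The collar is behind it at (290,187). I'll go down and grip.

>>> carry_out --rows "0 0 0.15 0 1;0 0 0.3 0 1;0 0 0.45 0 1;0 0 0.525 0 1;0 0 0.525 0 1;0 0 0.525 0 0;0 0 0.525 0 -1;0 0 0.525 0 -1;0 0 0.525 0 -1;0 0 0.525 0 -1" --newtons 30

```text
clock: 12.15
ee_pos: [0.5931, -0.0188, 0.1362]
eef_rot: [[0.723, 0.691, 0.006], [0.691, -0.723, -0.003], [0.003, 0.006, -1.0]]
contact_force: [7.0, -10.6, 5.8]
grip_width: 0.0486
finger_force: 30.7
```

>>> carry_out --rows "0 0 0 0.015 -1;0 0 0 0.03 -1;0 0 0 0.045 -1;0 0 0 0.06 -1"

```text
clock: 12.48
ee_pos: [0.5928, -0.0183, 0.1355]
eef_rot: [[0.928, 0.372, 0.005], [0.372, -0.928, -0.002], [0.004, 0.004, -1.0]]
contact_force: [16.3, -6.3, -7.1]
grip_width: 0.0446
finger_force: 31.7
```

>>> carry_out --rows "0 0 0 0.018 -1;0 0 0 0.036 -1;0 0 0 0.054 -1;0 0 0 0.072 -1;0 0 0 0.09 -1;0 0 0 0.108 -1;0 0 0 0.126 -1;0 0 0 0.14 -1;0 0 0 0.14 -1"

```text
clock: 13.23
ee_pos: [0.5901, -0.0169, 0.1391]
eef_rot: [[0.878, -0.478, -0.001], [-0.478, -0.878, 0.001], [-0.002, -0.0, -1.0]]
contact_force: [-52.9, 3.5, 57.2]
grip_width: 0.0428
finger_force: 207.4
```

```bash
python3 -c "
from h import *
s=get_state();print(s['clock'],s['contact_force'],s['ft_torque'],s['grip_width']);to(clamp(-53.5,-55,134),-46.2)
a=snap('wrist','w6');b=snap('scene','s6')
cv2.imwrite('pics/c6.png',np.hstack([cv2.resize(a['img'][130:300,180:380],(400,340),interpolation=3),cv2.resize(b['img'][140:225,300:400],(400,340),interpolation=3)])[:,:,::-1])"
```

```text
13.2333 [-52.87455156   3.53885733  57.23456441] [1.40689566 7.74870328 0.46668676] 0.042843508287502115
pos [ 0.5901 -0.0169  0.1391] yaw -118.55 q6 2.0 | move [ 0.013 -0.003  0.034] turn -0.201 (or +0.2990)
```

View pics/c6.png

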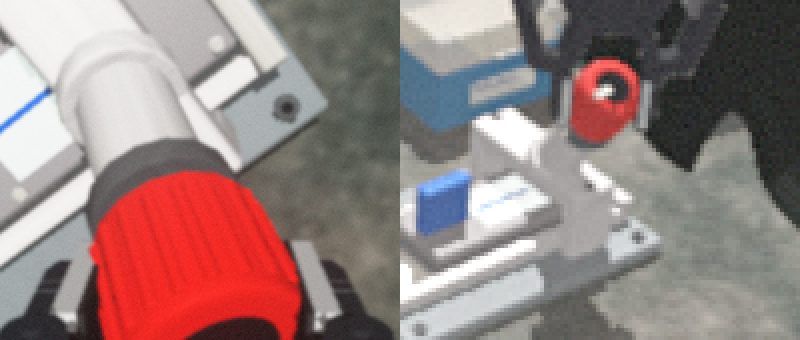

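The crop shows the fingers on the knob's sides and the collar below it. Past neutral the grip wedged, and the wrist force reached about 78 N. I'll release and use shorter strokes that end earlier.

>>> carry_out --rows "0 0 0 0 0.6;0 0 0 0 0.6;0 0 0 0 0.6;0 0 0 -0.03 0.6;0 0 0 -0.06 0.6;0 0 0 -0.09 0.6;0 0 0 -0.12 0.6;0 0 0 -0.15 0.6;0 0 0 -0.18 0.6;0 0 0 -0.18 0.6" --newtons 20

```text
clock: 14.17
ee_pos: [0.5914, -0.0175, 0.1335]
eef_rot: [[0.926, 0.378, 0.0], [0.378, -0.926, -0.0], [0.0, 0.0, -1.0]]
contact_force: [-0.2, -0.4, -0.0]
grip_width: 0.0684
finger_force: 0.0
```

```bash
python3 -c "
from h import *
s=get_state();print(s['clock'],s['contact_force'],s['ft_torque'],s['grip_width']);to(clamp(-53.5,-55,134),-52)
a=snap('scene','s7');b=load('s6');c=load('s0')
cv2.imwrite('pics/c7.png',np.hstack([cv2.resize(i['img'][145:195,325:375],(260,260),interpolation=3) for i in(c,b,a)])[:,:,::-1])"
```

```text
14.1667 [-0.19627501 -0.3616264  -0.03129853] [ 0.02064792 -0.03889242 -0.02427343] 0.06835972271980359
pos [ 0.5914 -0.0175  0.1335] yaw -67.77 q6 1.11 | move [ 0.003  0.001 -0.003] turn -0.0438 (or +0.4562)
```

View pics/c7.png

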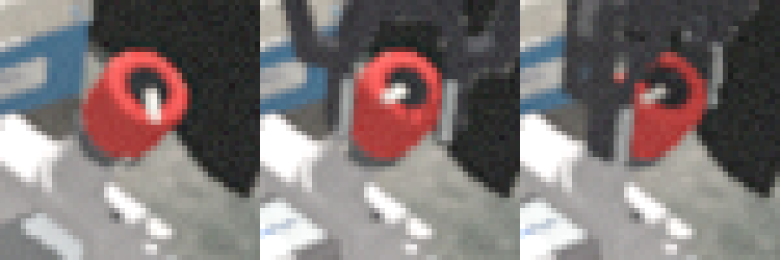

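The triptych shows the knob's white mark moved clockwise from pointing down at (150,105) to pointing left at (395,95), and it kept its place after release. I'll track the mark numerically from here.

>>> carry_out --rows "0 0 0 -0.02 0.6;0 0 0 -0.044 0.6;0 0 0 -0.044 0.6;0 0 0 -0.044 -1;0 0 0 -0.044 -1;0 0 0 -0.044 -1;0 0 0 -0.044 -1;0 0 0 -0.025 -1;0 0 0 -0.006 -1;0 0 0 0.013 -1"

```text
clock: 15.05
ee_pos: [0.5923, -0.0184, 0.134]
eef_rot: [[0.958, 0.286, 0.003], [0.286, -0.958, -0.002], [0.003, 0.003, -1.0]]
contact_force: [7.6, -9.0, -0.9]
grip_width: 0.0438
finger_force: 20.3
```

>>> carry_out --rows "0 0 0 0.018 -1;0 0 0 0.036 -1;0 0 0 0.054 -1;0 0 0 0.066 -1;0 0 0 0.066 -1"

```text
clock: 15.47
ee_pos: [0.5925, -0.0177, 0.1336]
eef_rot: [[0.992, -0.123, 0.004], [-0.123, -0.992, -0.0], [0.004, -0.0, -1.0]]
contact_force: [13.6, -7.8, -5.6]
grip_width: 0.0427
finger_force: 108.3
```

```bash
cat >> h.py <<'E'
KG=[-53.5,-55,135];AX=np.array([-.5,0,.866]);E1=np.array([.866,0,.5])
def mark(c):  # clockwise angle (deg) of knob's mark about the axis, and of collar's
    D=(cloud(c)-C)@RC*1000-KG; h=D@AX; u=D@E1; v=D[...,1]; r=np.hypot(u,v)
    g=c['img'].astype(int); w=(g.min(-1)>120)&(g.max(-1)-g.min(-1)<50)&(c['z_map']>0)
    o=[]
    for m in (w&(h>8)&(h<26)&(r<19), w&(h>-38)&(h<-20)&(r<25)):
        o.append((int(m.sum()),round(float(-np.degrees(np.arctan2(v[m].mean(),u[m].mean()))),1)) if m.any() else None)
    return o
E
python3 -c "
from h import *
s=get_state();print(s['clock'],s['contact_force'],s['ft_torque'],s['grip_width'],s['finger_force']);to(clamp(-53.5,-55,134),-52)
for n in('s0','t0','s6','s7','w4','w5'): print(n,mark(load(n)))
print(mark(snap('scene','s8')))"
```

```text
15.4667 [13.62516605 -7.80860004 -5.55270794] [ 0.71924519 -2.23897906  1.03841013] 0.04266385639934414 108.2984659820795
pos [ 0.5925 -0.0177  0.1336] yaw -97.08 q6 1.62 | move [-0.004 -0.002 -0.003] turn -0.1252 (or +0.3748)
s0 [(14, -172.6), (5, -165.5)]
t0 [(16, -157.3), (8, -2.5)]
s6 [(13, -106.8), (5, -116.1)]
s7 [(8, -110.5), (2, -165.6)]
w4 [(63, -162.2), (48, -25.4)]
w5 [(57, -159.9), (52, 12.0)]
[(13, -65.8), (2, -130.8)]
```

>>> carry_out --rows "0 0 0 0 0.6;0 0 0 0 0.6;0 0 0 0 0.6;0 0 0 -0.02 0.6;0 0 0 -0.04 0.6;0 0 0 -0.06 0.6;0 0 0 -0.08 0.6;0 0 0 -0.1 0.6;0 0 0 -0.12 0.6;0 0 0 -0.135 0.6"

```text
clock: 16.35
ee_pos: [0.5912, -0.0173, 0.1334]
eef_rot: [[0.739, 0.673, -0.0], [0.673, -0.739, 0.0], [0.0, -0.0, -1.0]]
contact_force: [-1.9, -0.3, 0.6]
grip_width: 0.0684
finger_force: 0.0
```

>>> carry_out --rows "0 0 0 0 0.6;0 0 0 0 -1;0 0 0 0 -1;0 0 0 0 -1;0 0 0 0 -1;0 0 0 0.018 -1;0 0 0 0.036 -1;0 0 0 0.054 -1;0 0 0 0.072 -1;0 0 0 0.09 -1"

```text
clock: 17.18
ee_pos: [0.5922, -0.0184, 0.134]
eef_rot: [[0.988, 0.157, 0.003], [0.157, -0.988, -0.002], [0.003, 0.002, -1.0]]
contact_force: [10.6, -7.3, -2.4]
grip_width: 0.0428
finger_force: 20.8
```

>>> carry_out --rows "0 0 0 0.018 -1;0 0 0 0.03 -1;0 0 0 0.03 -1"

```text
clock: 17.43
ee_pos: [0.5917, -0.0182, 0.1346]
eef_rot: [[1.0, -0.03, 0.002], [-0.03, -1.0, -0.001], [0.002, 0.001, -1.0]]
contact_force: [-1.2, -8.9, 6.6]
grip_width: 0.0428
finger_force: 73.8
```

```bash
python3 -c "
from h import *
s=get_state();print(s['clock'],s['contact_force'],s['ft_torque'],s['grip_width'],s['finger_force']);to(clamp(-53.5,-55,134),-48)
print(mark(snap('scene','s9')))"
```

```text
17.4333 [-1.15448402 -8.94182786  6.62905925] [-0.60712361  0.11156832  0.39480975] 0.04281574367627291 73.82550716400146
pos [ 0.5917 -0.0182  0.1346] yaw -91.73 q6 1.53 | move [ 0.002 -0.005  0.004] turn -0.1215 (or +0.3785)
[(14, -26.1), (1, -109.4)]
```

>>> carry_out --rows "0 0 0 0 0.6;0 0 0 0 0.6;0 0 0 0 0.6;0 0 0 -0.02 0.6;0 0 0 -0.04 0.6;0 0 0 -0.06 0.6;0 0 0 -0.08 0.6;0 0 0 -0.1 0.6;0 0 0 -0.12 0.6;0 0 0 -0.12 0.6"

```text
clock: 18.32
ee_pos: [0.5911, -0.0173, 0.1331]
eef_rot: [[0.739, 0.673, -0.0], [0.673, -0.739, 0.0], [-0.0, -0.0, -1.0]]
contact_force: [-0.7, 0.3, 0.7]
grip_width: 0.068
finger_force: 0.0
```

>>> carry_out --rows "0 0 0 0 0.6;0 0 0 0 -1;0 0 0 0 -1;0 0 0 0 -1;0 0 0 0 -1;0 0 0 0.018 -1;0 0 0 0.036 -1;0 0 0 0.054 -1;0 0 0 0.072 -1;0 0 0 0.09 -1"

```text
clock: 19.15
ee_pos: [0.5922, -0.0184, 0.134]
eef_rot: [[0.987, 0.158, 0.003], [0.158, -0.987, -0.002], [0.003, 0.002, -1.0]]
contact_force: [6.5, -8.3, 2.8]
grip_width: 0.0424
finger_force: 19.9
```

>>> carry_out --rows "0 0 0 0.018 -1;0 0 0 0.03 -1;0 0 0 0.03 -1"

```text
clock: 19.4
ee_pos: [0.5918, -0.0175, 0.1344]
eef_rot: [[1.0, -0.029, 0.002], [-0.029, -1.0, 0.0], [0.002, -0.0, -1.0]]
contact_force: [1.6, -7.9, 5.9]
grip_width: 0.0425
finger_force: 69.9
```

>>> carry_out --rows "0 0 0 0 0.6;0 0 0 0 0.6;0 0 0 0 0.6;0 0 0 -0.02 0.6;0 0 0 -0.04 0.6;0 0 0 -0.06 0.6;0 0 0 -0.08 0.6;0 0 0 -0.1 0.6;0 0 0 -0.12 0.6;0 0 0 -0.12 0.6"

```text
clock: 20.23
ee_pos: [0.5911, -0.0173, 0.1331]
eef_rot: [[0.739, 0.674, -0.0], [0.674, -0.739, 0.0], [-0.0, -0.0, -1.0]]
contact_force: [-0.7, 0.4, -0.1]
grip_width: 0.0685
finger_force: 0.0
```

>>> carry_out --rows "0 0 0 0 0.6;0 0 0 0 -1;0 0 0 0 -1;0 0 0 0 -1;0 0 0 0 -1;0 0 0 0.018 -1;0 0 0 0.036 -1;0 0 0 0.054 -1;0 0 0 0.072 -1;0 0 0 0.09 -1"

```text
clock: 21.07
ee_pos: [0.5923, -0.0184, 0.1341]
eef_rot: [[0.987, 0.158, 0.003], [0.158, -0.987, -0.002], [0.003, 0.002, -1.0]]
contact_force: [8.5, -7.3, 0.1]
grip_width: 0.0426
finger_force: 20.3
```

>>> carry_out --rows "0 0 0 0.018 -1;0 0 0 0.03 -1;0 0 0 0.03 -1"

```text
clock: 21.32
ee_pos: [0.5918, -0.018, 0.1346]
eef_rot: [[1.0, -0.029, 0.002], [-0.029, -1.0, -0.001], [0.002, 0.001, -1.0]]
contact_force: [-0.4, -8.5, 8.8]
grip_width: 0.0426
finger_force: 72.1
```

```bash
python3 -c "
from h import *
s=get_state();print(s['clock'],s['contact_force'],s['ft_torque'],s['grip_width'],s['finger_force']);to(clamp(-53.5,-55,134),-48)
print(mark(snap('scene','s10')))"
```

```text
21.3167 [-0.35073753 -8.54962218  8.78127549] [-0.1169392   0.11254966  0.79363843] 0.042635292338175784 72.05232381820679
pos [ 0.5918 -0.018   0.1346] yaw -91.67 q6 1.53 | move [ 0.001 -0.004  0.004] turn -0.1213 (or +0.3787)
[(11, 51.4), (3, -145.9)]
```

>>> carry_out --rows "0 0 0 0 0.6;0 0 0 0 0.6;0 0 0 0 0.6;0 0 0 -0.02 0.6;0 0 0 -0.04 0.6;0 0 0 -0.06 0.6;0 0 0 -0.08 0.6;0 0 0 -0.1 0.6;0 0 0 -0.12 0.6;0 0 0 -0.12 0.6"

```text
clock: 22.2
ee_pos: [0.5911, -0.0172, 0.1331]
eef_rot: [[0.739, 0.674, -0.0], [0.674, -0.739, 0.0], [-0.0, -0.0, -1.0]]
contact_force: [-0.6, -0.4, -0.7]
grip_width: 0.0685
finger_force: 0.0
```

>>> carry_out --rows "0 0 0 0 0.6;0 0 0 0 -1;0 0 0 0 -1;0 0 0 0 -1;0 0 0 0 -1;0 0 0 0.018 -1;0 0 0 0.036 -1;0 0 0 0.054 -1;0 0 0 0.072 -1;0 0 0 0.09 -1"

```text
clock: 23.03
ee_pos: [0.5923, -0.0184, 0.1341]
eef_rot: [[0.987, 0.158, 0.003], [0.158, -0.987, -0.002], [0.003, 0.002, -1.0]]
contact_force: [6.4, -9.5, 3.0]
grip_width: 0.043
finger_force: 20.0
```

>>> carry_out --rows "0 0 0 0.018 -1;0 0 0 0.03 -1;0 0 0 0.03 -1"

```text
clock: 23.28
ee_pos: [0.5918, -0.018, 0.1345]
eef_rot: [[1.0, -0.029, 0.002], [-0.029, -1.0, -0.001], [0.002, 0.001, -1.0]]
contact_force: [-0.5, -8.7, 8.1]
grip_width: 0.0429
finger_force: 72.2
```

>>> carry_out --rows "0 0 0 0 0.6;0 0 0 0 0.6;0 0 0 0 0.6;0 0 0 -0.02 0.6;0 0 0 -0.04 0.6;0 0 0 -0.06 0.6;0 0 0 -0.08 0.6;0 0 0 -0.1 0.6;0 0 0 -0.12 0.6;0 0 0 -0.12 0.6"

```text
clock: 24.12
ee_pos: [0.5911, -0.0173, 0.1331]
eef_rot: [[0.739, 0.674, -0.0], [0.674, -0.739, 0.0], [-0.0, -0.0, -1.0]]
contact_force: [-0.2, 0.2, 0.5]
grip_width: 0.0683
finger_force: 0.0
```

>>> carry_out --rows "0 0 0 0 0.6;0 0 0 0 -1;0 0 0 0 -1;0 0 0 0 -1;0 0 0 0 -1;0 0 0 0.018 -1;0 0 0 0.036 -1;0 0 0 0.054 -1;0 0 0 0.072 -1;0 0 0 0.09 -1"

```text
clock: 24.95
ee_pos: [0.5923, -0.0184, 0.1341]
eef_rot: [[0.987, 0.158, 0.003], [0.158, -0.987, -0.002], [0.003, 0.002, -1.0]]
contact_force: [7.3, -8.7, 1.7]
grip_width: 0.0427
finger_force: 20.3
```

>>> carry_out --rows "0 0 0 0.015 -1;0 0 0 0.015 -1;0 0 0 0.015 0.6;0 0 0 0.015 1;0 0 0 0.015 1;0 0 0 0.015 1;0 0 -0.2 0.015 1;0 0 -0.5 0.015 1;0 0 -0.8 0.015 1;0 0 -1 0.015 1"

```text
clock: 25.78
ee_pos: [0.5909, -0.0173, 0.2859]
eef_rot: [[0.997, 0.073, 0.001], [0.073, -0.997, 0.0], [0.001, 0.0, -1.0]]
contact_force: [1.2, -0.8, -0.1]
grip_width: 0.0856
finger_force: 0.0
```

>>> carry_out --rows "-0.3 0 -0.1 0 1;-0.6 0 -0.1 0 1;-0.9 0 -0.1 0 1;-0.9 0 -0.1 0 1;-0.9 0 -0.1 0 1"

```text
clock: 26.2
ee_pos: [0.4544, -0.0274, 0.2994]
eef_rot: [[0.997, 0.073, 0.002], [0.073, -0.997, -0.0], [0.002, 0.0, -1.0]]
contact_force: [-0.4, -0.1, -0.0]
grip_width: 0.0853
finger_force: 0.0
```

```bash
python3 -c "
from h import *
s=get_state();print(s['clock'],s['contact_force'],s['ee_pos'])
a=snap('scene','s11');b=snap('top','t11');w=snap('wrist','w11');print([mark(c) for c in(a,b,w)])
for c in(b,w):
  Q=(cloud(c)-C)@RC*1000;ok=c['z_map']>0
  m=ok&(abs(Q[...,0])<31)&(Q[...,1]>-20)&(Q[...,1]<100)&(Q[...,2]>28)&(Q[...,2]<40)
  if m.any():print(rect(Q[m]/1000),np.median(Q[m][:,2]),Q[m][:,1].max())
cv2.imwrite('pics/fin.png',np.hstack([cv2.resize(a['img'][130:235,260:400],(400,300),interpolation=3),cv2.resize(b['img'][100:310,140:420],(400,300),interpolation=3)])[:,:,::-1])"
```

```text
26.2 [-0.43771114 -0.13055174 -0.02267383] [ 0.45435189 -0.02739585  0.29936621]
[[(11, 84.3), None], [(15, 72.0), (9, -5.3)], [(144, 73.3), (57, -1.3)]]
(array([ 0.5, 17.5]), array([60.3, 75. ]), array([0.0029, 1.    ], dtype=float32), np.float32(-0.16)) 34.62000615234365 55.01398098330952
(array([-8.7, 16.9]), array([39.7, 73.7]), array([-0.0022,  1.    ], dtype=float32), np.float32(0.13)) 34.46167718482756 53.72177601573611
```

View pics/fin.png

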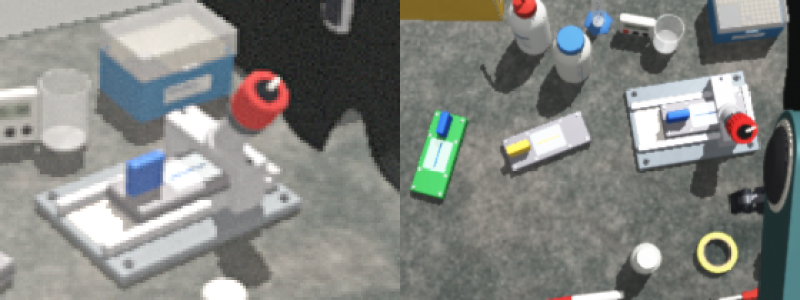

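The view shows the cassette home under the bridge, handle at (145,175), the knob mark turned, and the other objects where they were. The knob mark advanced less over the last two strokes than before. I'll do one more, firmer stroke with a reading at each phase, to make sure re-gripping isn't loosening it.

>>> carry_out --rows "0.3 0 0 -0.02 1;0.6 0 0 -0.04 1;0.9 0 0.1 -0.06 1;0.9 0 0.1 -0.08 1;0.9 0 0.1 -0.1 1;0.9 0 0.1 -0.105 1;0.9 0 0.1 -0.105 1"

```text
clock: 26.93
ee_pos: [0.5923, -0.0172, 0.2817]
eef_rot: [[0.741, 0.671, -0.002], [0.671, -0.741, 0.0], [-0.002, -0.002, -1.0]]
contact_force: [-0.3, 0.7, 0.7]
grip_width: 0.0853
finger_force: 0.0
```

>>> carry_out --rows "0 0 0.2 0 1;0 0 0.4 0 1;0 0 0.6 0 1;0 0 0.8 0 0.6;0 0 0.95 0 0.6;0 0 1 0 0.6;0 0 1 0 0.6;0 0 1 0 0.6"

```text
clock: 27.6
ee_pos: [0.5917, -0.0174, 0.1342]
eef_rot: [[0.743, 0.669, 0.0], [0.669, -0.743, -0.0], [0.0, 0.0, -1.0]]
contact_force: [0.0, -0.8, 0.8]
grip_width: 0.0682
finger_force: 0.0
```

```bash
python3 -c "
from h import *
s=get_state();print(s['clock'],s['contact_force'],s['ee_pos'],s['grip_width'])
print(mark(snap('scene','a1')),mark(snap('wrist','a2')))"
```

```text
27.6 [ 0.03413219 -0.75212061  0.78708513] [ 0.59173201 -0.0173865   0.13416852] 0.068235106291185
[(8, 78.9), (2, -84.8)] [None, (184, -5.6)]
```

>>> carry_out --rows "0 0 0 0 -1;0 0 0 0 -1;0 0 0 0 -1;0 0 0 0 -1;0 0 0 0 -1" --newtons 40

```text
clock: 28.12
ee_pos: [0.5928, -0.0186, 0.1362]
eef_rot: [[0.743, 0.669, 0.006], [0.669, -0.743, -0.003], [0.003, 0.006, -1.0]]
contact_force: [3.1, -8.0, 9.6]
grip_width: 0.0474
finger_force: 52.5
```

```bash
python3 -c "
from h import *
s=get_state();print(s['clock'],s['contact_force'],s['ft_torque'],s['grip_width'])
print(mark(snap('scene','a3')),mark(snap('wrist','a4')))"
```

```text
28.1167 [ 3.11256047 -7.98190015  9.55235123] [-1.9208317  -1.18712387 -0.37175445] 0.04740804010962041
[(8, 82.3), (3, -142.6)] [None, (186, -5.3)]
```

>>> carry_out --rows "0 0 0 0.018 -1;0 0 0 0.036 -1;0 0 0 0.054 -1;0 0 0 0.072 -1;0 0 0 0.09 -1;0 0 0 0.105 -1;0 0 0 0.105 -1"

```text
clock: 28.8
ee_pos: [0.5926, -0.0179, 0.1356]
eef_rot: [[0.998, 0.067, 0.005], [0.067, -0.998, -0.001], [0.005, 0.001, -1.0]]
contact_force: [7.3, -8.3, 3.9]
grip_width: 0.0419
finger_force: 53.1
```

```bash
python3 -c "
from h import *
s=get_state();print(s['clock'],s['contact_force'],s['ft_torque'],s['grip_width'])
print(mark(snap('scene','a5')),mark(snap('wrist','a6')))"
```

```text
28.8 [ 7.3227811  -8.25243335  3.91212618] [-0.04472633 -1.0309615   0.82990552] 0.04190582975410777
[(8, 107.9), (1, -170.3)] [(10, 94.1), (264, 6.6)]
```

>>> carry_out --rows "0 0 0 0 0.6;0 0 0 0 1;0 0 0 0 1;0 0 0 0 1;0 0 -0.2 0 1;0 0 -0.5 0 1;0 0 -0.8 0 1;0 0 -1 0 1"

```text
clock: 29.57
ee_pos: [0.5909, -0.0173, 0.286]
eef_rot: [[0.997, 0.074, 0.001], [0.074, -0.997, 0.0], [0.001, 0.0, -1.0]]
contact_force: [-0.1, -0.5, 0.5]
grip_width: 0.0858
finger_force: 0.0
```

```bash
python3 -c "
from h import *
s=get_state();print(s['clock'],s['contact_force'],s['ft_torque'],s['grip_width'])
print(mark(snap('scene','a7')),mark(snap('wrist','a8')))"
```

```text
29.5667 [-0.07806973 -0.50930291  0.50532208] [-0.01540937 -0.0296652   0.01605574] 0.08579694393223758
[(9, 102.9), (1, -138.9)] [(76, 94.5), (219, 15.5)]
```

Gripping and releasing didn't turn the knob back. It has turned about 254° (4.4 rad) in all, and the collar stops near 3.0 rad, so the clutch slipped at least 1.4 rad. The gripper is clear, so I'm handing in.

```bash
python3 -c "
from h import *
print(finish_job())"
```

```text
the job is handed in; nothing more can be done
None
```

I handed the job in: the blue-handled cassette is fully home and clamped, and the knob turned about 254° in all. By calculation its clutch slipped well past an eighth of a turn; I did not read the collar mark directly. The arm is clear, and the other bench items looked unmoved in the last overview picture.

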